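# Hang the humidity probe in the drying plaster mould

### The arm

A 6-joint arm with a two-finger parallel gripper is mounted at the origin on the work surface. World frame = base frame: x ahead of the robot, y to its left, z up, the work surface at z = 0. Lengths are in m, angles in rad, forces in N, time in s.
With the tool pointing down it reaches from about 0.3 to 0.85 m from the base axis. Payload 4.2 kg.
Tool frame: the origin (TCP) lies midway between the tips of the shut fingers; the grasp point (between the pads) lies ctrl.grip_depth behind it (ctrl.grip_depth is the distance from the TCP to the grasp point, in m); z points along the fingers, y is the line along which they close (so a half turn about z gives the same grasp; the last joint's range is limited). The gripper opens to 91 mm and grips with 3 to 60 N. Pads are 32 mm wide; open, the fingers measure 118 mm over their backs; the gripper's body (76 mm by 178 mm) begins 60 mm behind the grasp point.
Start: joints at [1.165, 0.32, 1.565, -0, 1.257, -0.02], TCP at [0.216, 0.533, 0.19] pointing down, gripper open.
Joint ranges: [-3.11, 3.11], [-0.84, 2.01], [0.21, 2.61], [-1.34, 4.49], [0.05, 2.63], [-2.56, 2.56]. Speed limits (rad/s): [2.57, 2.57, 3.14, 3.14, 3.14, 3.14].

### API

Orientations are given as a rotation vector (axis times angle).
In Python, from bench import status, vision, ticket, ctrl gives the robot as it stands.
- The arm moves only by the tool carry_out, never from a script. Its argument "deltas" is a list of rows, each a list of 7 numbers: the shift along the tool's x, y, z as a fraction of full scale, then the turn, a rotation vector about the tool's x, y, z as a fraction of full scale, then the opening, from 0 (shut) to 1 (fully open). In form: [[dx, dy, dz, ax, ay, az, claw], ...]. A call has 1 to 12 rows; each row is the pose to reach, as a shift and turn from the pose commanded when the call began, along the tool's axes at that moment; what a row does not reach only later rows make up. Full scale, the value 1, is 0.1 m for a shift and 60 degrees for a turn. A row lasts 1/10 s, in which the tool goes at most 50 mm and 8.59 degrees, less where a joint would pass 70% of its speed; a pose out of reach is approached as far as the arm can. A call with a number of a shift or a turn outside -1 to 1 is refused whole. A call with a gripper value outside its range is refused whole. The fingers move at their own pace and stop on an object; "grip_force" is the grip in N (left out, the last holds). Time passes only in rows, so rows that repeat a pose let the fingers close. It gives the time, the measured TCP pose, the force, the opening and the grip force at its end, in the units of the state.
- status.get_obs(): the state, without advancing time (a new reading comes with each control period).
- vision.capture(name): name is "scene" or "top" or "wrist"; returns a dict with "pixels" (400x640x3 uint8, blue, green, red), "intrinsics" (3x3 intrinsics, pixels), "R" (3x3) and "t" (3): a world point X has camera coordinates R X + t. Camera axes: x right, y down, z forward; pixel columns grow to the right and rows downward; lengths in m; the calibration is good to about 2 mm. A picture is of the moment at which its call begins. There is no depth.
- ticket.job_done(): hands the job in; it is judged then, once.
The state is a dict: "clock": time; "qpos": joint angles; "joint_vel": joint speeds; "effort": joint torques, N m; "position": TCP position; "eef_rot": TCP orientation; "contact_force": force on the tool from outside, world axes, zero at the start; "wrist_torque": the same for the moment, N m; "opening": finger opening in m; "grip_force": force on a finger pad.
Only numpy, scipy, OpenCV 4.12 (cv2) and the standard library are available. Lean on these libraries where they do the work, as an engineer would, in place of code of your own. Each camera call takes 0.05 s, during which the arm holds its last target. There are 200 camera calls.

### The job

Check how dry the plaster mould is: take the humidity probe (the tool with the plain round cylindrical handle) out of the wooden tool block, holding its thin-walled handle gently (squeeze with no more than about 15 N), and lower its stem upright into the big round pouring hole in the top of the mould, never touching the plaster with the probe, until the raised ring on the stem is level with the mould's top. Finish while still holding it there, still and centred in the hole with nothing but the gripper carrying it; leave the other tools and things on the bench alone.

Things in the scene. Friction and masses are not known exactly. Their poses are not given: they have to be found in the camera images.
- probe: humidity probe, 155 mm long, about 80 g, standing upright in one of the three sockets of the tool block (which one varies). Plain steel stem, diameter 10 mm, length 100 mm; above it a straight grey cylindrical handle with flat ends, diameter 26 mm, 55 mm tall, whose underside rests on the block's top. Origin at the centre of the stem's lower tip, z axis up along the stem. The handle is thin-walled: 15 N of grip is plenty, over about 25 N on a side harms it
- probe_ring (a point): middle of the raised ring around the probe's stem (diameter 13 mm, 4 mm high), 50 mm above the tip
- probe_handle (a point): centre of the probe's handle, 127.5 mm above the tip, the place to grip
- holder: wooden tool block, fixed to the bench, 70 mm (own x) by 190 mm (own y), 115 mm tall, with three through sockets of diameter 19 mm at own y = -60, 0 and +60 mm, each holding one tool. Origin at the centre of its underside
- mould: plaster mould block with two dark steel bands, fixed to the bench, 120 mm (own x) by 140 mm (own y), 95 mm tall. Origin at the centre of its underside, z up. The only hole in its top is the pouring hole, off the middle of the top
- mould_mouth (a point): centre of the pouring hole at the level of the mould's top face: a vertical round hole of diameter 26 mm, 85 mm deep with a closed floor, at x = +18 mm, y = -12 mm, z = 95 mm in the mould's frame
- wood_tool: leave alone: modelling tool in another socket of the block, with a pear-shaped wooden handle 46 mm tall and 30 mm thick. Origin 100 mm below the handle's underside
- square_tool: leave alone: tool in another socket of the block, with a square aluminium handle 22 mm wide, 40 mm tall. Origin 100 mm below the handle's underside
- wedge: leave alone: small wooden wedge block, 34 x 22 x 12 mm, lying on the mould's top beside the hole. Origin at the centre of its underside
- bowl: leave alone: ceramic bowl standing upside down, 116 mm across, 51 mm tall, on the far part of the bench. Origin at the centre of its underside
- jar: leave alone: glass jar, 64 mm across, 100 mm tall, on the far part of the bench. Origin at the centre of its underside
- spatula: leave alone: spatula 200 mm long, lying flat on the bench between the tool block and the mould
- brush: leave alone: brush 180 mm long lying flat on the far part of the bench

How it is judged:
By the outcome, as a careful person would: the job done as asked, in the order asked, and still so for the second after the job is handed in, while the arm keeps its last pose, push and grip.
It also fails if it takes over 53 s, if anything falls off the work surface, if the arm or the gripper's body presses on something with over 40 N, if the wrist force passes 120 N, or if a joint passes its speed limit or range.

## Working session

There is one attempt and no reset: what is moved stays moved. The work goes in short steps, Python scripts to look and compute and a tool call to move; the robot and the scene stay as the last step left them, time stands still between calls to the robot, and variables do not carry over. Pictures are saved under pics/ and viewed, at most 10 in all, crops included, and the job is handed in when it is done.

Besides the shell and the picture viewer there is one more tool, called as name([rows], argument=value, ...), one row to a line, values as JSON. carry_out: Moves the arm, as the interface text tells. Shift numbers are shares of 0.1 m and turn numbers shares of 60 degrees, none past 1 either way. Its arguments: {"type":"object","properties":{"deltas":{"type":"array"},"grip_force":{"type":"number"}},"required":["deltas"]}

```bash
ls; mkdir -p pics
python3 - <<'E'
from bench import status, vision, ctrl
import cv2,numpy as np
print(ctrl.grip_depth); print(status.get_obs())
for n in("scene","top"):
    c=vision.capture(n); cv2.imwrite(f"pics/{n}0.png",c["pixels"]); np.savez(f"{n}0.npz",**c); print(n,c["intrinsics"],c["R"],c["t"])
E
```

```text
pics
0.0188
{'clock': 0.0, 'qpos': array([ 1.16500844e+00,  3.20306426e-01,  1.56567551e+00,  1.62700297e-05,
        1.25739266e+00, -1.99890026e-02]), 'joint_vel': array([ 1.36063940e-03, -1.79392154e-04,  8.37088918e-04,  1.17062951e-03,
       -9.31620498e-05,  1.76362950e-04]), 'effort': array([ 2.47119504e-03, -4.12459588e+01, -2.31973404e+01,  7.31078745e-02,
        4.56792733e-02, -1.37426664e-04]), 'position': array([0.21614457, 0.53223871, 0.18911334]), 'eef_rot': array([-6.02192612e-01, -3.08293700e+00,  2.73040825e-03]), 'contact_force': array([ 0.4812685 ,  0.88265692, -0.25282254]), 'wrist_torque': array([0.02505027, 0.01243632, 0.02698444]), 'grip_force': 0.0, 'opening': 0.09139021128886725}
scene [[443.22817749   0.         317.66305342]
 [  0.         443.22817749 196.15104071]
 [  0.           0.           1.        ]] [[-0.15545029  0.98779649  0.00965966]
 [ 0.54275091  0.09357531 -0.83466467]
 [-0.82538273 -0.12450608 -0.55067375]] [ 0.09070202 -0.2562978   1.49259401]
top [[377.89989065   0.         314.99914579]
 [  0.         377.89989065 193.98427628]
 [  0.           0.           1.        ]] [[-0.00826318 -0.99995438  0.00479057]
 [-0.99136573  0.00756506 -0.13090741]
 [ 0.1308652  -0.00583092 -0.99138302]] [0.00747252 0.65074941 0.79602241]
```

View pics/scene0.png

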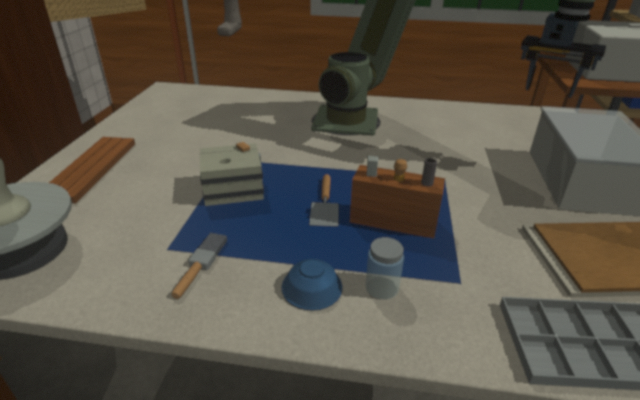

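View pics/top0.png

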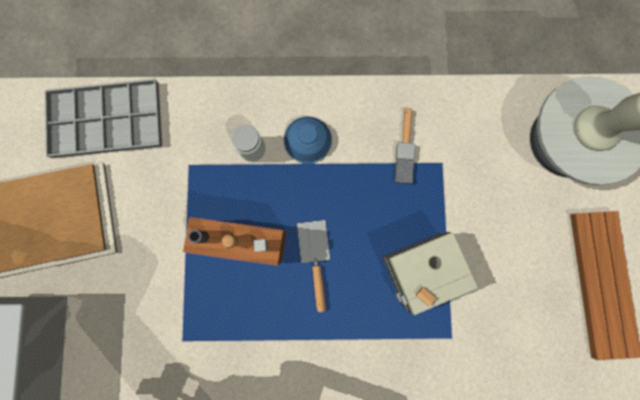

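The probe is the dark round handle: scene (429,171), top (197,237), at the block's +y end. The hole is at top (435,263), with the wedge at (427,297). Next I'll zoom in and cast rays.

```bash
cat > h.py <<'E'
import numpy as np,cv2
def ray(c,u,v):
    K,R,t=c["intrinsics"],c["R"],c["t"]
    d=R.T@np.linalg.solve(K,[u,v,1.]); return -R.T@t,d
def on(c,u,v,z):
    o,d=ray(c,u,v); return o+d*(z-o[2])/d[2]
def tri(rs):
    A=0;b=0
    for o,d in rs:
        d=d/np.linalg.norm(d);P=np.eye(3)-np.outer(d,d);A=A+P;b=b+P@o
    return np.linalg.solve(A,b)
def proj(c,X):
    p=c["intrinsics"]@(c["R"]@np.array(X)+c["t"]); return p[:2]/p[2]
E
python3 - <<'E'
from h import *
T=np.load("top0.npz");S=np.load("scene0.npz");im=T["pixels"]
print("probe",on(T,199,237,.17),"hole",on(T,435,263,.095),"scene probe", on(S,430,160,.17),"scene hole",on(S,226,160,.095))
g=im[235:290,405:465].min(2); m=((g<75)*255).astype('uint8')
for c in cv2.findContours(m,0,2)[0]:
    if cv2.contourArea(c)>20:
        M=cv2.moments(c);print("dark",M['m10']/M['m00']+405,M['m01']/M['m00']+235,cv2.contourArea(c))
a=cv2.resize(im[200:280,170:300],None,fx=5,fy=5,interpolation=2)
b=cv2.resize(S["pixels"][145:205,340:455],None,fx=5,fy=5,interpolation=2)
w=650;b=cv2.copyMakeBorder(b[:,:w],0,0,0,w-min(w,b.shape[1]),0)
cv2.imwrite("pics/z1.png",cv2.resize(np.vstack([a,b]),None,fx=.85,fy=.85))
E
```

```text
probe [0.55538736 0.21823876 0.17      ] hole [ 0.50042297 -0.24032617  0.095     ] scene probe [0.55755418 0.22785457 0.17      ] scene hole [ 0.5000681  -0.23531651  0.095     ]
dark 433.10394265232975 262.2903225806452 46.5
dark 416.89866156787764 239.887189292543 261.5
```

View pics/z1.png

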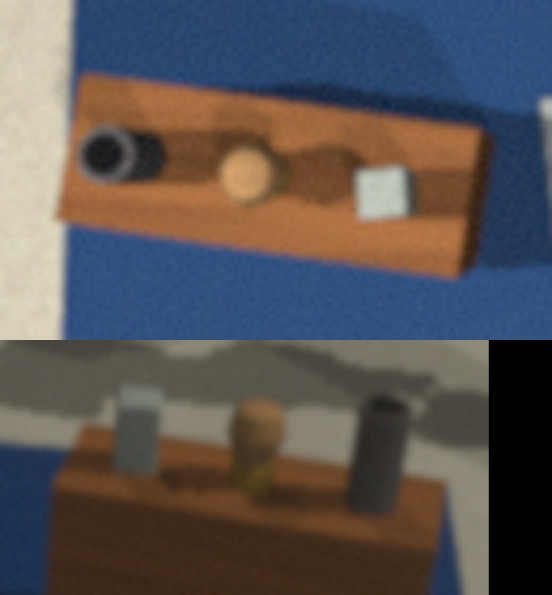

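The zoom shows the handle's rim centre at top-camera pixel (195.2,236.2), with the other tools in line to its right. I'll grip across the row.

```bash
cat >> h.py <<'E'
from scipy.spatial.transform import Rotation as Ro
def go(p,ydir=None):
    from bench import status
    s=status.get_obs(); R=Ro.from_rotvec(s["eef_rot"]); M=R.as_matrix()
    print("pos",s["position"].round(4),"tooly",M[:,1].round(3),"toolz",M[:,2].round(4))
    print("shift",(M.T@(np.array(p)-s["position"])*10).round(3))
    if ydir is not None:
        y=np.array([*ydir,0.]);y/=np.linalg.norm(y)
        if y@M[:,1]<0:y=-y
        z=np.array([0,0,-1.]);G=np.column_stack([np.cross(y,z),y,z])
        print("turn",((R.inv()*Ro.from_matrix(G)).as_rotvec()/np.pi*3).round(3))
E
python3 - <<'E'
from h import *
T=np.load("top0.npz");S=np.load("scene0.npz")
f=lambda x,y:on(T,170+x/4.25,200+y/4.25,.115)
P=on(T,195.2,236.2,.17);print("probe",P)
c=[f(82,73),f(490,130),f(462,277),f(60,220)]  # corners
print("corners",np.round(c,3)); r=c[0]-c[1]+c[3]-c[2];print("row dir",r/np.linalg.norm(r))
r=r/np.linalg.norm(r); print("centre->probe",np.mean(c,0)+.06*r)
# scene: handle top ellipse centre
print("scene",on(S,340+382/4.25,145+(402-340)/4.25,.17))
go([P[0],P[1],.27],(-r[1],r[0]))
E
```

```text
probe [0.5569158 0.2253046 0.17     ]
corners [[0.596 0.255 0.115]
 [0.568 0.063 0.115]
 [0.5   0.076 0.115]
 [0.528 0.263 0.115]]
row dir [0.14607181 0.98927399 0.        ]
centre->probe [0.55665715 0.22362954 0.115     ]
scene [0.55579773 0.22770973 0.17      ]
pos [0.2162 0.5323 0.1892] tooly [ 0.376  0.926 -0.002] toolz [-6.0e-04 -1.5e-03 -1.0e+00]
shift [-4.312 -1.563 -0.806]
turn [-1.000e-03  1.000e-03  1.272e+00]
```

carry_out([
  [-0.4,-0.2,-0.4,0,0,0,1],
  [-0.8,-0.3,-0.8,0,0,0,1],
  [-1,-0.4,-0.8,0,0,0,1],
])

```text
clock: 0.4
position: [0.2956, 0.4585, 0.273]
eef_rot: [0.601, 3.081, 0.008]
contact_force: [0.7, 0.3, -0.0]
opening: 0.0912
grip_force: 0.0
```

carry_out([
  [-0.4,-0.2,0,0,0,0,1],
  [-0.8,-0.3,0,0,0,0,1],
  [-1,-0.4,0,0,0,0,1],
])

```text
clock: 0.7
position: [0.3736, 0.3814, 0.2697]
eef_rot: [0.605, 3.082, -0.001]
contact_force: [-0.3, 0.7, 0.2]
opening: 0.0914
grip_force: 0.0
```

carry_out([
  [-0.4,-0.2,0,0,0,0,1],
  [-0.8,-0.3,0,0,0,0,1],
  [-1,-0.4,0,0,0,0,1],
])

```text
clock: 1.0
position: [0.4512, 0.3067, 0.2694]
eef_rot: [0.605, 3.082, -0.001]
contact_force: [-0.5, 0.3, -0.3]
opening: 0.0912
grip_force: 0.0
```

carry_out([
  [-0.4,-0.2,0,0,0,0.13,1],
  [-0.8,-0.3,0,0,0,0.27,1],
  [-1,-0.36,0,0,0,0.4,1],
  [-1,-0.36,0,0,0,0.53,1],
  [-1,-0.36,0,0,0,0.67,1],
  [-1,-0.36,0,0,0,0.8,1],
  [-1,-0.36,0,0,0,0.9,1],
  [-1,-0.36,0,0,0,1,1],
  [-1,-0.36,0,0,0,1,1],
  [-1,-0.36,0,0,0,1,1],
])

```text
clock: 2.0
position: [0.5281, 0.2376, 0.2696]
eef_rot: [-2.06, -2.371, 0.001]
contact_force: [-0.5, 0.4, -0.1]
opening: 0.0912
grip_force: 0.0
```

Run:
```python
from h import *
go([.556,.225,.27],(-.989,.146))
from bench import vision,status
print(status.get_obs()["clock"],status.get_obs()["qpos"])
```

```text
pos [0.5281 0.2376 0.2696] tooly [ 0.99   0.139 -0.001] toolz [-6.e-04 -2.e-04 -1.e+00]
shift [-0.164  0.258 -0.004]
turn [-0.001  0.     0.274]
2.0 [4.02898023e-01 2.89355618e-01 1.40941719e+00 4.59299282e-05
 1.44348554e+00 2.62950201e-01]
```

carry_out([
  [-0.164,0.258,0,0,0,0.137,1],
  [-0.164,0.258,0,0,0,0.274,1],
  [-0.164,0.258,0,0,0,0.274,1],
  [-0.164,0.258,0,0,0,0.274,1],
])

```text
clock: 2.4
position: [0.5558, 0.225, 0.2698]
eef_rot: [-2.376, -2.054, 0.001]
contact_force: [0.1, 0.7, 0.2]
opening: 0.0913
grip_force: 0.0
```

Run:
```python
from h import *
go([.556,.225,.27],(-.989,.146))
from bench import vision
c=vision.capture("wrist");np.savez("w1.npz",**c);cv2.imwrite("pics/w1.png",c["pixels"])
print(proj(c,[.556,.225,.17]),proj(c,[.556,.225,.115]), -c["R"].T@c["t"])
```

```text
pos [0.5558 0.225  0.2698] tooly [ 0.989 -0.145 -0.001] toolz [-6.e-04  0.e+00 -1.e+00]
shift [ 0.     0.002 -0.002]
turn [-0.001  0.     0.001]
[317.36545539 187.74556751] [317.2264606  174.72666074] [0.56630937 0.30141286 0.46548991]
```

View pics/w1.png

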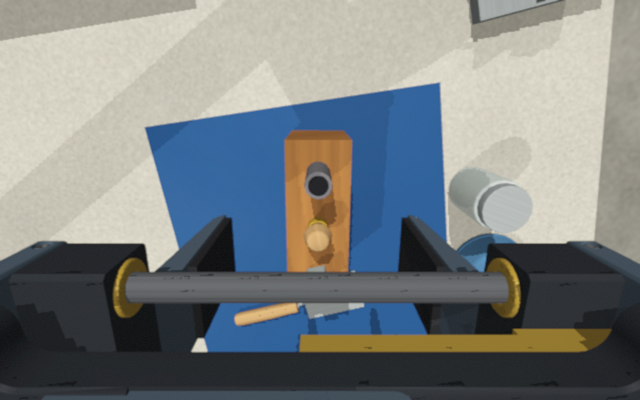

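The wrist view shows the handle rim centred near (318.5,184), against a predicted (317.4,187.7). The estimate needs only a small correction.

Run:
```python
from h import *
c=np.load("w1.npz");im=c["pixels"][155:205,295:345]
g=cv2.GaussianBlur(im,(0,0),.8).astype(int); m=((g.max(2)-g.min(2)<30)*255).astype('uint8')
k=max(cv2.findContours(m,0,2)[0],key=cv2.contourArea);x,y,w,h=cv2.boundingRect(k);print(x+295,y+155,w,h)
d=((g.max(2)<60)*255).astype('uint8')
k=max(cv2.findContours(d,0,2)[0],key=cv2.contourArea);print("bore",cv2.minEnclosingCircle(k))
f=443
for uv in ((318.5,184),(318.5,185)): print(on(c,*uv,.17))
print(c["intrinsics"][0,0]*.026/.295)
```

```text
305 162 27 37
bore ((22.83333396911621, 30.5), 9.180392265319824)
[0.55752239 0.22832247 0.17      ]
[0.55738875 0.2273977  0.17      ]
29.596760317716186
```

carry_out([
  [0.02,0.006,0.3,0,0,0,1],
  [0.02,0.006,0.6,0,0,0,1],
  [0.02,0.006,0.9,0,0,0,1],
  [0.02,0.006,0.9,0,0,0,0.7],
])

```text
clock: 2.85
position: [0.5538, 0.2261, 0.1759]
eef_rot: [-2.376, -2.051, 0.013]
contact_force: [0.0, -0.4, -0.3]
opening: 0.0858
grip_force: 0.0
```

carry_out([
  [0,0,0.2,0,0,0,0.7],
  [0,0,0.4,0,0,0,0.6],
  [0,0,0.55,0,0,0,0.5],
  [0,0,0.55,0,0,0,0.5],
  [0,0,0.55,0,0,0,0.45],
  [0,0,0.55,0,0,0,0.4],
], grip_force=10)

```text
clock: 3.45
position: [0.558, 0.2274, 0.1269]
eef_rot: [2.379, 2.05, 0.005]
contact_force: [-0.8, 0.6, 0.2]
opening: 0.0385
grip_force: 0.0
```

carry_out([
  [0,0,0,0,0,0,0.35],
  [0,0,0,0,0,0,0.3],
  [0,0,0,0,0,0,0.25],
  [0,0,0,0,0,0,0.2],
  [0,0,0,0,0,0,0.1],
  [0,0,0,0,0,0,0],
  [0,0,0,0,0,0,0],
  [0,0,0,0,0,0,0],
], grip_force=10)

```text
clock: 4.25
position: [0.5574, 0.227, 0.1256]
eef_rot: [2.38, 2.049, 0.002]
contact_force: [-0.8, -0.2, 5.4]
opening: 0.0256
grip_force: 10.0
```

carry_out([
  [0,0,-0.15,0,0,0,0],
  [0,0,-0.3,0,0,0,0],
  [0,0,-0.45,0,0,0,0],
  [0,0,-0.6,0,0,0,0],
  [0,0,-0.75,0,0,0,0],
  [0,0,-0.9,0,0,0,0],
  [0,0,-1,0,0,0,0],
  [0,0,-1,0,0,0,0],
])

```text
clock: 5.05
position: [0.5574, 0.2271, 0.2258]
eef_rot: [2.38, 2.049, 0.003]
contact_force: [0.2, -0.0, -1.8]
opening: 0.0255
grip_force: 10.0
```

carry_out([
  [0,0,-0.2,0,0,0,0],
  [0,0,-0.4,0,0,0,0],
  [0,0,-0.6,0,0,0,0],
  [0,0,-0.8,0,0,0,0],
  [0,0,-0.8,0,0,0,0],
  [0,0,-0.8,0,0,0,0],
])

```text
clock: 5.65
position: [0.5566, 0.2267, 0.3036]
eef_rot: [-2.38, -2.049, 0.002]
contact_force: [-0.3, -0.1, -0.4]
opening: 0.0255
grip_force: 10.0
```

Run:
```python
from h import *
go([.500,-.238,.32],(.989,-.146))
from bench import vision
T=np.load("top0.npz");S=np.load("scene0.npz")
# hole centre, mould-top corners: cream mask convex hull
for n,C in(("top",T),("scene",S)):
    c=vision.capture(n);np.savez(n+"1.npz",**c)
a=cv2.resize(np.load("top1.npz")["pixels"][225:325,375:495],None,fx=5,fy=5,interpolation=2)
b=cv2.resize(np.load("scene1.npz")["pixels"][60:200,350:470],None,fx=4,fy=4,interpolation=2)
b=cv2.copyMakeBorder(b,0,0,0,120,0); a=a[:,:600]
cv2.imwrite("pics/a1.png",a);cv2.imwrite("pics/b1.png",b)
```

```text
pos [0.5566 0.2267 0.3036] tooly [ 0.989 -0.149 -0.002] toolz [-1.6e-03 -5.0e-04 -1.0e+00]
shift [-4.68  0.13 -0.16]
turn [-0.001  0.001 -0.002]
```

View pics/a1.png

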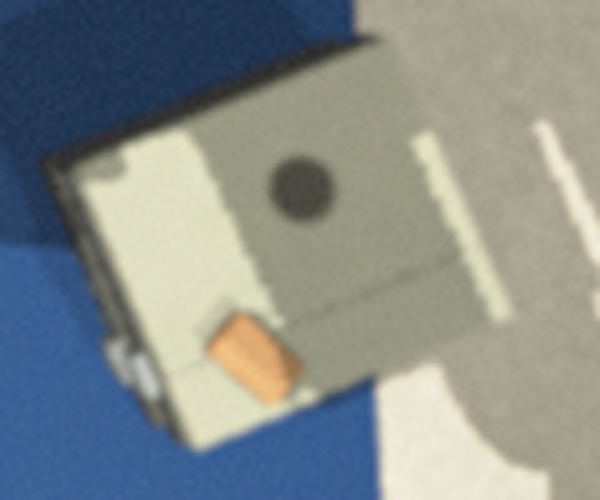

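View pics/b1.png

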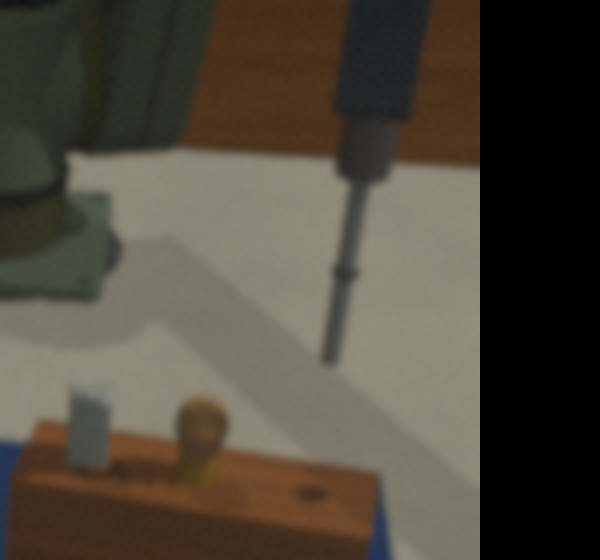

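Top view: the hole is centred at about (435.0,262.2), clear of the wedge. Scene view: the probe hangs straight in the gripper with the tip near (432,151) and the ring near (436,127.7). I'll check its tilt and offset numerically.

Run:
```python
from h import *
T=np.load("top1.npz");S=np.load("scene1.npz")
im=T["pixels"][250:276,422:450];g=im.min(2);m=((g<90)*255).astype('uint8')
k=max(cv2.findContours(m,0,1)[0],key=cv2.contourArea);M=cv2.moments(k);u=M['m10']/M['m00']+422;v=M['m01']/M['m00']+250
print("hole px",u,v,cv2.contourArea(k),on(T,u,v,.095))
S0=np.load("scene0.npz")["pixels"];
im=S0[150:170,212:240];print(cv2.GaussianBlur(im,(0,0),.7).min(2)[4:16,4:26])
x,y,z=.5566,.2267,.3036
for h in(0,.05,.1,.1275): print(h,proj(S,[x,y,z-.1106+h]))
```

```text
hole px 434.8259441707718 262.42528735632186 101.5 [ 0.50157723 -0.24002897  0.095     ]
[[107 107 107 107 107 107 107 107 107 107 106 107 107 107 107 107 108 108
  107 107 107 107]
 [108 108 108 108 108 108 107 107 107 107 106 106 106 107 107 108 108 108
  107 107 108 107]
 [108 108 108 107 107 108 107 107 106 105 105 105 105 105 107 107 108 108
  108 108 108 108]
 [108 108 107 107 107 107 106 105 104 101 100 100 101 101 104 106 108 108
  108 108 109 109]
 [108 108 108 107 105 104 103 100  97  94  91  90  91  94  98 104 107 108
  109 108 108 108]
 [108 108 107 106 102  99  96  92  88  84  80  78  79  83  92 100 106 108
  108 108 108 108]
 [109 108 107 103  97  92  89  85  81  77  73  71  72  77  87  98 105 107
  107 108 108 107]
 [109 108 106 100  94  89  86  83  80  75  72  71  73  80  90 100 105 107
  107 108 108 108]
 [109 108 106 100  94  90  87  85  83  80  78  79  82  89  97 104 107 108
  108 109 109 109]
 [109 108 107 103  99  96  94  93  91  90  89  91  94  99 104 107 109 109
  108 109 109 109]
 [109 108 108 107 105 104 102 102 101 101 101 102 104 105 107 108 109 109
  108 108 108 109]
 [109 108 108 108 108 108 107 107 107 107 107 108 108 108 108 108 108 109
  109 108 108 109]]
0 [431.08704155 149.75118682]
0.05 [434.91768475 127.05133229]
0.1 [438.99837562 102.86973041]
0.1275 [441.35837106  88.88472834]
```

carry_out([
  [-0.2,0,0,0,0,0,0],
  [-0.5,0,0,0,0,0,0],
  [-0.8,0,0,0,0,0,0],
  [-1,0.02,0,0,0,0,0],
])

```text
clock: 6.15
position: [0.5428, 0.1249, 0.3042]
eef_rot: [-2.382, -2.048, 0.004]
contact_force: [-0.2, -0.6, -0.0]
opening: 0.0256
grip_force: 10.0
```

carry_out([
  [-0.3,0,0,0,0,0,0],
  [-0.6,0,0,0,0,0,0],
  [-0.9,0,0,0,0,0,0],
  [-1,0.03,0,0,0,0,0],
])

```text
clock: 6.55
position: [0.5307, 0.0252, 0.3045]
eef_rot: [-2.384, -2.046, 0.003]
contact_force: [0.1, 0.6, -0.6]
opening: 0.0259
grip_force: 10.0
```

carry_out([
  [-0.3,0,0,0,0,0,0],
  [-0.6,0,0,0,0,0,0],
  [-0.9,0,0,0,0,0,0],
  [-1,0.03,0,0,0,0,0],
])

```text
clock: 6.95
position: [0.5194, -0.0731, 0.3045]
eef_rot: [-2.383, -2.047, 0.002]
contact_force: [0.5, 0.6, -1.3]
opening: 0.0258
grip_force: 10.0
```

carry_out([
  [-0.3,0,0,0,0,0,0],
  [-0.6,0,0,0,0,0,0],
  [-0.9,0,0,0,0,0,0],
  [-1,0.03,0,0,0,0,0],
  [-1,0.03,0,0,0,0,0],
])

```text
clock: 7.45
position: [0.5088, -0.1707, 0.3044]
eef_rot: [-2.382, -2.047, -0.001]
contact_force: [0.4, 0.9, -1.0]
opening: 0.026
grip_force: 10.0
```

Run:
```python
from h import *
S=np.load("scene0.npz");print("scene hole",on(S,225.6,160.6,.095))
go([.501,-.239,.2336],(.989,-.146))
```

```text
scene hole [ 0.50306544 -0.23528944  0.095     ]
pos [ 0.5088 -0.1707  0.3044] tooly [ 0.989 -0.15  -0.   ] toolz [-2.0e-04  1.1e-03 -1.0e+00]
shift [-0.687  0.026  0.707]
turn [-0.    -0.001 -0.004]
```

carry_out([
  [-0.3,0.02,0,0,0,0,0],
  [-0.6,0.035,0,0,0,0,0],
  [-0.68,0.035,0.1,0,0,0,0],
  [-0.68,0.035,0.4,0,0,0,0],
  [-0.68,0.035,0.68,0,0,0,0],
  [-0.68,0.035,0.68,0,0,0,0],
  [-0.68,0.035,0.68,0,0,0,0],
  [-0.68,0.035,0.68,0,0,0,0],
])

```text
clock: 8.25
position: [0.5029, -0.2377, 0.2385]
eef_rot: [2.378, 2.049, 0.003]
contact_force: [0.3, -0.7, -0.6]
opening: 0.0257
grip_force: 10.0
```

Run:
```python
from h import *
from bench import vision
go([.502,-.238,.2336])
cs={}
for n in("wrist","scene","top"):
    c=vision.capture(n);np.savez(n+"2.npz",**c);cs[n]=c
    print(n,proj(c,[.502,-.238,.125]),proj(c,[.502,-.238,.095]))
w=cs["wrist"]["pixels"];s=cs["scene"]["pixels"]
a=cv2.resize(w[130:230,260:380],None,fx=5,fy=5,interpolation=2)
b=cv2.resize(s[110:210,205:245],None,fx=5,fy=5,interpolation=2)
cv2.imwrite("pics/hov.png",np.hstack([a,b]))
```

```text
pos [ 0.5029 -0.2377  0.2385] tooly [ 0.989 -0.148  0.003] toolz [ 2.8e-03 -8.0e-04 -1.0e+00]
shift [-0.005 -0.009  0.049]
wrist [315.76175377 184.50337355] [315.71580241 177.44305435]
scene [223.29620668 149.04022763] [224.65141471 160.2916691 ]
top [438.67465094 262.96085157] [433.82032342 262.22297637]
```

View pics/hov.png

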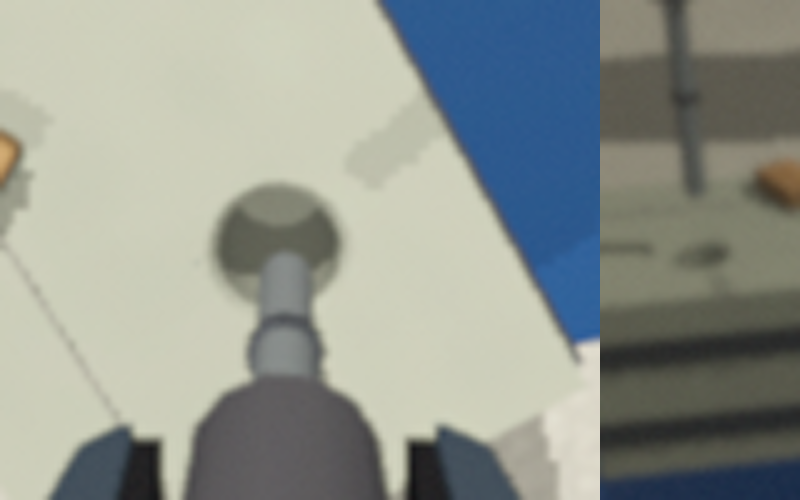

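The hover view shows the stem straight and about 1.4 px right of the hole's centre, in image x. Hole in wrist view: (315.6,178.7). Tip's near rim: (317,180). I'll compute the correction.

Run:
```python
from h import *
w=np.load("wrist2.npz");s=np.load("scene2.npz");zt=.1279
im=cv2.GaussianBlur(w["pixels"],(0,0),.6)[150:200,290:345];g=im.max(2)
h=on(w,315.6,178.7,.095);r=on(w,317,180,zt);tx=np.array([.148,.989,0]);ty=np.array([.989,-.148,0])
t=r-.005*tx;d=(h-t);print("wrist hole",h,"tip",t,"d tool x,y",d@tx,d@ty)
# ring & handle lower edge scale check in wrist
for z,x in((.125,285),):pass
hs=on(s,225.5,160.7,.095);
for v in(148.3,):
    ts=on(s,223.7,v,zt-.000);print("scene hole",hs,"tip",ts,"d",hs-ts)
print("hole rim left/right/top",on(w,260+214/5,178.7,.095)-on(w,260+342/5,178.7,.095))
print("expected rims: tip pred",proj(w,np.r_[(.5029,-.2377),zt]+.005*tx),"ring",proj(s,[.5029,-.2377,zt+.05]),"tip",proj(s,[.5029,-.2377,zt]))
```

```text
wrist hole [ 0.50168351 -0.23930157  0.095     ] tip [ 0.50315462 -0.23809823  0.1279    ] d tool x,y -0.0014078193552790829 -0.0012768322229195354
scene hole [ 0.50357727 -0.2353627   0.095     ] tip [ 0.50356458 -0.23615465  0.1279    ] d [ 1.26874801e-05  7.91948307e-04 -3.29000000e-02]
hole rim left/right/top [-0.02622764  0.00393972  0.        ]
expected rims: tip pred [316.66838146 179.62966611] ring [220.79232255 128.47778718] tip [223.15867807 148.11815604]
```

carry_out([
  [-0.007,-0.011,0,0,0,0,0],
  [-0.007,-0.011,0,0,0,0,0],
  [-0.007,-0.011,0.1,0,0,0,0],
  [-0.007,-0.011,0.2,0,0,0,0],
  [-0.007,-0.011,0.3,0,0,0,0],
  [-0.007,-0.011,0.4,0,0,0,0],
  [-0.007,-0.011,0.5,0,0,0,0],
  [-0.007,-0.011,0.5,0,0,0,0],
  [-0.007,-0.011,0.5,0,0,0,0],
  [-0.007,-0.011,0.5,0,0,0,0],
  [-0.007,-0.011,0.5,0,0,0,0],
])

```text
clock: 9.5
position: [0.5009, -0.2388, 0.1875]
eef_rot: [2.38, 2.049, 0.001]
contact_force: [0.3, 0.4, 0.0]
opening: 0.0257
grip_force: 10.0
```

Run:
```python
from h import *
go([.5018,-.2387,.1556],(.989,-.148))
```

```text
pos [ 0.5009 -0.2388  0.1875] tooly [ 0.989 -0.149  0.001] toolz [ 1.2e-03 -5.0e-04 -1.0e+00]
shift [0.002 0.008 0.319]
turn [ 0.001  0.    -0.001]
```

carry_out([
  [0.002,0.008,0.05,0,0,0,0],
  [0.002,0.008,0.1,0,0,0,0],
  [0.002,0.008,0.15,0,0,0,0],
  [0.002,0.008,0.2,0,0,0,0],
  [0.002,0.008,0.25,0,0,0,0],
  [0.002,0.008,0.29,0,0,0,0],
  [0.002,0.008,0.32,0,0,0,0],
  [0.002,0.008,0.32,0,0,0,0],
  [0.002,0.008,0.32,0,0,0,0],
  [0.002,0.008,0.32,0,0,0,0],
  [0.002,0.008,0.32,0,0,0,0],
  [0.002,0.008,0.32,0,0,0,0],
])

```text
clock: 10.7
position: [0.5015, -0.2386, 0.1551]
eef_rot: [2.381, 2.05, 0.0]
contact_force: [0.4, 0.4, -0.9]
opening: 0.0259
grip_force: 10.0
```

Run:
```python
from h import *
from bench import vision
go([.5018,-.2387,.1556])
cs={}
for n in("wrist","scene"):
    c=vision.capture(n);np.savez(n+"3.npz",**c);cs[n]=c
    print(n,proj(c,[.5018,-.2387,.095]),proj(c,[.5018,-.2387,.145]))
w=cs["wrist"]["pixels"];s=cs["scene"]["pixels"]
a=cv2.resize(w[140:220,280:355],None,fx=6,fy=6,interpolation=2)
b=cv2.resize(s[130:178,205:245],None,fx=8,fy=10,interpolation=2)
cv2.imwrite("pics/fin.png",np.hstack([a,b]))
```

```text
pos [ 0.5015 -0.2386  0.1551] tooly [ 0.989 -0.149  0.   ] toolz [ 4.e-04 -1.e-04 -1.e+00]
shift [-0.001  0.003 -0.005]
wrist [317.5803029  200.45611651] [317.90527148 222.60451003]
scene [224.39641629 160.22716933] [222.10727083 141.27679226]
```

View pics/fin.png

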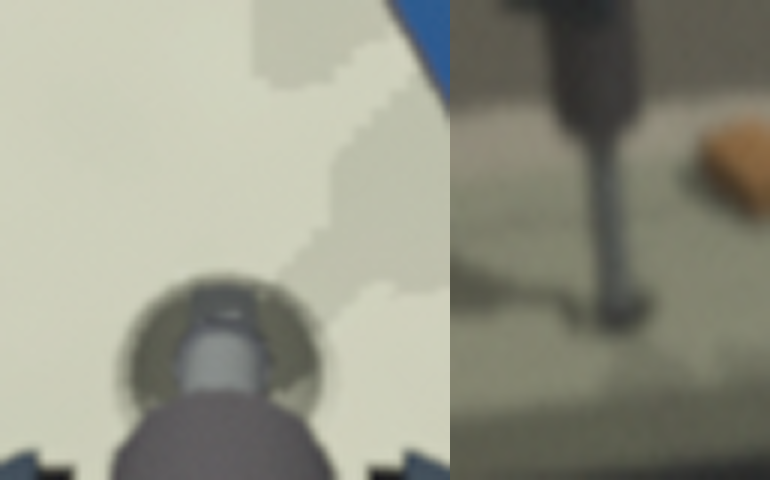

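The wrist view shows the stem and ring centred in the hole: hole centre crop x is about 222 and so is the stem. In the scene view the ring sits at the hole's rim level, crop (617,312). One small settle, then I'll hand in.

carry_out([
  [0,0.001,-0.004,0,0,0,0],
  [0,0.001,-0.004,0,0,0,0],
  [0,0.001,-0.004,0,0,0,0],
  [0,0.001,-0.004,0,0,0,0],
  [0,0.001,-0.004,0,0,0,0],
  [0,0.001,-0.004,0,0,0,0],
  [0,0.001,-0.004,0,0,0,0],
  [0,0.001,-0.004,0,0,0,0],
])

```text
clock: 11.6
position: [0.5015, -0.2385, 0.1553]
eef_rot: [-2.381, -2.05, -0.0]
contact_force: [-0.5, 0.6, -0.8]
opening: 0.0259
grip_force: 10.0
```

Run:
```python
from h import *
from bench import ticket
go([.5018,-.2387,.1556])
print(ticket.job_done())
```

```text
pos [ 0.5015 -0.2385  0.1553] tooly [ 0.989 -0.149  0.   ] toolz [ 0.e+00  1.e-04 -1.e+00]
shift [-0.001  0.003 -0.003]
the job is handed in; nothing more can be done
None
```

I handed the job in at about 11.6 s with the gripper holding the probe at 10 N, upright and centred in the pouring hole, its ring level with the mould's top to about 1 mm by my measurements; the judge returned no verdict.

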